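# Slip a test slide under the sprung clip

## Task

Load the blue test slide into the clamp fixture: press the clip's long red bar down with one fingertip and keep it down while the other fingertip pushes the slide along its channel, under the raised jaw, until it is fully home against the brass end stop. Only then let the bar up so that the jaw clamps the slide, and take the hand clear. Grip and lift nothing, and leave the things standing around where they are.

Things in the scene. Friction and masses are not known exactly. Their poses are not given: they have to be found in the camera images.
- fixture: fixed clamp fixture, grey plate 175x116x8 mm (x -100..75, y -59..57 mm). Origin on the worktop, z up, x along the channel towards the end stop. Channel: 47 mm wide, centred on y = +20, floor z = 8 mm, between steel rails 8.5 mm wide, tops z = 16. Clip hinge line along x at y = -8, z = 22; its ears at x = -96 and 60 rise to z = 27. Nothing is higher than 35 mm
- stop_face (a point): foot of the brass end stop's face, on the channel's centre line and floor: x = 62, y = 20, z = 8 mm in the fixture frame. The stop is 10 mm high. The slide is home when its front edge touches this face (slide origin then 35 mm short of it)
- clip (a joint): hinge of the sprung clip, rad: 0 at rest (jaw down, bar up); pressing the bar down raises it, 0.40 at most; it springs back. The jaw (fixture x = 32..54, mid channel) hangs 2 mm over the floor at 0 and blocks the slide; it rests on a slide beneath at about 0.145 and clears it above 0.19. Holding 0.28 takes about 4 N at the bar's middle
- bar_top (a point): middle of the top of the clip's flat red bar; moves with the clip. The bar is 88 mm long (fixture x -92..-4) and 26 mm wide (y about -27..-53 mm), on the -y side of the hinge. At rest it slopes up outward, this point at z = 27 mm; at 0.28 rad it is level, top at z = 18; at 0.40 rad z is about 14. A fingertip may slide along its length
- slide: loose flat test slide: blue plate 70 (x) x 44 x 6 mm, white tile in its top, about 0.09 kg. At its rear edge an upright push lip, 5 mm thick, 40 mm wide, 20 mm high from the underside. Origin: centre of the underside; x to the front edge (35 mm ahead); the lip's rear face is 35 mm behind. Starts in the channel short of the jaw, pointing along it; home at fixture x = 27, y = 20, z = 8 mm
- figure_2: bystander: little yellow-green bear figure, 36x35x51 mm, stands or lies loose on the worktop beside the fixture; origin: centre of its underside; leave alone
- nozzle_2: bystander: grey nozzle, 26x30x44 mm, stands or lies loose on the worktop beside the fixture; origin: centre of its underside; leave alone
- reducer: bystander: brass threaded reducer, 30x34x39 mm, stands or lies loose on the worktop beside the fixture; origin: centre of its underside; leave alone
- blue_lid: bystander: round blue lid, 76x76x11 mm, stands or lies loose on the worktop beside the fixture; origin: centre of its underside; leave alone
- hex_key_1: bystander: small hex key, 34x89x10 mm, stands or lies loose on the worktop beside the fixture; origin: centre of its underside; leave alone
There are look-alikes about, which are no part of the job. Of the things like the slide, leave any that is brown or pink; of the rest the larger one is meant.

How it is judged:
On the way, in this order (a step that is already met when the one before it is completed fails the run):
1. a fingertip holds the bar down and the jaw up while the slide is still short of the jaw (value of joint clip above 0.16 rad and contact force between the fingers and fixture above 0.5 N and x of slide in the frame of fixture below 0.002 m), for 0.2 s.
2. the slide is pushed home against the end stop (within 2.8 mm) with the bar still held down (x of slide in the frame of fixture between 0.0242 and 0.03 m and value of joint clip above 0.16 rad and contact force between the fingers and fixture above 0.5 N), for 0.1 s.
At the end, for the whole second after the job is handed in: the slide lies flat in the channel with its front edge within 2.8 mm of the end stop, at rest, and the clip has been let down onto it (clip between 0.10 and 0.19 rad) (x of slide in the frame of fixture between 0.0242 and 0.03 m and z of slide in the frame of fixture below 0.011 m and angle between the x axis of slide and the x axis of fixture, either way round below 0.08 rad and value of joint clip between 0.1 and 0.19 rad and linear speed of slide below 0.02 m/s); the robot touches nothing.
It fails at once if the slide is lifted more than 6 mm off the channel floor or tipped by more than 0.15 rad (z of slide in the frame of fixture above 0.014 m or angle between slide's own z axis and vertical above 0.15 rad).
It fails at once if one of the things standing around is moved more than 20 mm (distance of any of figure_2, nozzle_2, reducer, blue_lid, hex_key_1 from where it was at the start of the episode above 0.02 m).
It also fails if it takes over 32 s, if anything falls off the work surface, if the arm or the gripper's body presses on something with over 40 N, if the wrist force passes 120 N, or if a joint passes its speed limit or range.

## Robot

A 6-joint arm with a two-finger parallel gripper is mounted at the origin on a cart in front of the work surface, level with it; the furniture and walls round the work are solid. World frame = base frame: x ahead of the robot, y to its left, z up, the work surface at z = 0. Lengths are in m, angles in rad, forces in N, time in s.
With the tool pointing down it reaches from about 0.275 to 0.75 m from the base axis. Payload 10.2 kg.
Tool frame: the origin (TCP) lies at the centre of the arm's flange, where the gripper is bolted on; the fingertips stand 166 mm ahead of it and the grasp point (between the pads) lies 147 mm ahead of it; z points along the fingers, y is the line along which they close (so a half turn about z gives the same grasp; the last joint's range is limited). The gripper opens to 88 mm and grips with 3 to 60 N. Pads are 18 mm wide; open, the fingers measure 123 mm over their backs; the gripper's body (75 mm by 187 mm) begins 45 mm behind the grasp point.
Start: joints at [-0.223, 0.313, 1.498, -0, 1.331, -0.223], TCP at [0.525, -0, 0.405] pointing down, gripper open.
Joint ranges: [-2.94, 2.94], [-0.97, 2.17], [0.19, 2.56], [-1.23, 4.37], [0.02, 3.11], [-2.88, 2.88]. Speed limits (rad/s): [2.39, 2.39, 3.01, 3.14, 3.14, 3.14].

## Interface

Orientations are given as a rotation vector (axis times angle).
In Python, from cell import r gives the robot as it stands.
- The arm moves only by the tool step_arm, never from a script. Its argument "targets" is text: rows parted by semicolons, each of 7 numbers parted by spaces: the turn, a rotation vector about the tool's x, y, z scaled (see below), then the shift along the tool's x, y, z scaled (see below), then the opening, from 0 (shut) to 1 (fully open). A call has 1 to 20 rows; each row shifts and turns the commanded pose from where the row before left it, along the tool's axes as they then stand; what a row does not reach is not made up. The controller multiplies each number of a shift by 0.04 m and each number of a turn by 6 degrees. A row lasts 1/12 s, in which the tool goes at most 41.7 mm and 7.16 degrees, less where a joint would pass 70% of its speed; a pose out of reach is approached as far as the arm can. A call with a number of a shift or a turn outside -1 to 1 is refused whole. A call with a gripper value outside its range is refused whole. The fingers move at their own pace and stop on an object; "grip_force" is the grip in N (left out, the last holds). Time passes only in rows, so rows that do not move let the fingers close. It gives the time, the measured TCP pose, the force, the opening and the grip force at its end, in the units of the state.
- r.observe(): the state, without advancing time (a new reading comes with each control period).
- r.snapshot(name): name is "scene" or "side" or "wrist"; returns a dict with "frame" (420x560x3 uint8, red, green, blue), "fx", "fy", "cx", "cy" (pixels), "T" (4x4, takes a point from camera to world coordinates); the wrist camera has in their place "hand_eye" (4x4, takes a point from camera to tool coordinates, whose origin is the TCP and whose axes are the flange's). Camera axes: x right, y down, z forward; pixel columns grow to the right and rows downward; lengths in m; the calibration is good to about 2 mm. The wrist camera is an equidistant fisheye: a pixel r from the principal point sees the ray r / f radians off the axis. A picture is of the moment at which its call begins: read the wrist's pose just before it. There is no depth.
- r.hand_in(): hands the job in; it is judged then, once.
The state is a dict: "t": time; "qpos": joint angles; "qvel": joint speeds; "joint_efforts": joint torques, N m; "tcp_pos": TCP position; "eef_rot": TCP orientation; "contact_force": force on the tool from outside, world axes, zero at the start; "moment": the same for the moment, N m; "finger_gap": finger opening in m; "grasp_force": force on a finger pad.
Only numpy, scipy, OpenCV 4.12 (cv2) and the standard library are available. Lean on these libraries where they do the work, as an engineer would, in place of code of your own. Each camera call takes 0.05 s, during which the arm holds its last target. There are 200 camera calls.

## Working session

There is one attempt and no reset: what is moved stays moved. The work goes in short steps, Python scripts to look and compute and a tool call to move; the robot and the scene stay as the last step left them, time stands still between calls to the robot, and variables do not carry over. Pictures are saved under pics/ and viewed, at most 10 in all, crops included, and the job is handed in when it is done.

Besides the shell and the picture viewer there is one more tool, called after "Request:" by a JSON object that holds its "name" and its "arguments". step_arm: Moves the arm, as the interface text tells. Its arguments: {"type":"object","properties":{"targets":{"type":"string"},"grip_force":{"type":"number"}},"required":["targets"]}

```bash
mkdir -p pics; ls; python3 - <<'E'
from cell import r
import cv2,numpy as np
print(r.observe())
for n in ("scene","side","wrist"):
    s=r.snapshot(n); cv2.imwrite(f"pics/{n}0.png",s["frame"][:,:,::-1])
    np.savez(f"pics/{n}0.npz",**s)
    print(n,{k:np.round(v,4).tolist() for k,v in s.items() if k!="frame"})
E
```

```text
pics
{'t': 0.0, 'qpos': array([-2.23422949e-01,  3.13419262e-01,  1.49844339e+00, -4.22745320e-05,
        1.33096762e+00, -2.23383015e-01]), 'qvel': array([-0.00209008, -0.00093697, -0.0001379 , -0.00064135,  0.00107265,
        0.0013812 ]), 'joint_efforts': array([-1.80187753e-04, -4.02218950e+01, -2.52264959e+01,  6.94810320e-02,
        3.53677373e-02, -8.52248218e-05]), 'tcp_pos': array([ 5.24956375e-01, -1.77493810e-05,  4.04174290e-01]), 'eef_rot': array([-2.22074944e+00, -2.22068312e+00,  1.09014892e-03]), 'contact_force': array([-0.00580472,  0.82751397,  0.18671196]), 'moment': array([-0.02413115, -0.02776184, -0.00175761]), 'grasp_force': 0.0, 'finger_gap': 0.08806604405189383}
scene {'fx': 399.7308, 'fy': 399.7308, 'cx': 271.7772, 'cy': 212.2682, 'T': [[-0.7304, -0.4859, 0.4801, 0.0754], [-0.6829, 0.5321, -0.5005, 0.4855], [-0.0123, -0.6934, -0.7205, 0.7455], [0.0, 0.0, 0.0, 1.0]]}
side {'fx': 433.4156, 'fy': 433.4156, 'cx': 280.3882, 'cy': 210.4955, 'T': [[0.927, -0.2278, 0.2981, 0.2655], [-0.3749, -0.5886, 0.7162, -0.6248], [0.0123, -0.7757, -0.631, 0.6042], [0.0, 0.0, 0.0, 1.0]]}
wrist {'fx': 325.1923, 'fy': 325.1923, 'cx': 282.6925, 'cy': 206.5657, 'hand_eye': [[-0.0002, -0.9579, -0.2869, 0.0753], [1.0, -0.0003, 0.0002, 0.0], [-0.0003, -0.2869, 0.9579, 0.0196], [0.0, 0.0, 0.0, 1.0]]}
```

View pics/scene0.png

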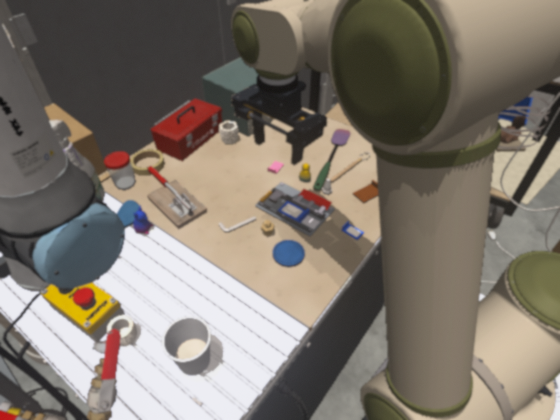

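View pics/side0.png

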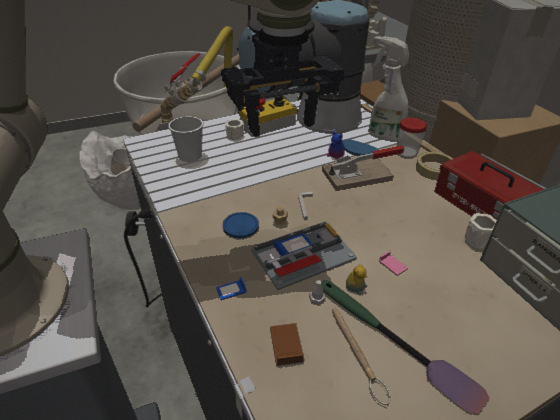

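View pics/wrist0.png

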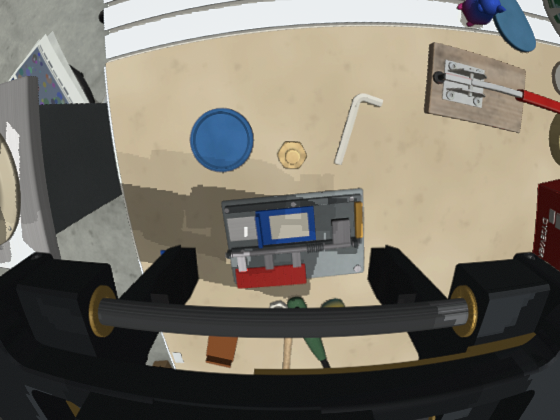

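The wrist view shows the fixture at about (222..364, 188..290): brass stop on the right at (358,220), red bar below at (270,275), and the blue slide at (287,225). In the side view the fixture is at (305,252), and the small blue look-alike is at (231,289). I'll enlarge crops for precise corners.

```bash
python3 - <<'E'
import cv2
a=cv2.imread("pics/wrist0.png")[175:305,205:380]; b=cv2.imread("pics/side0.png")[215:300,235:370]
cv2.imwrite("pics/wc.png",cv2.resize(a,None,fx=4.5,fy=4.5,interpolation=cv2.INTER_CUBIC))
cv2.imwrite("pics/sc.png",cv2.resize(b,None,fx=5.5,fy=5.5,interpolation=cv2.INTER_CUBIC))
E
```

```text
(no output)
```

View pics/wc.png

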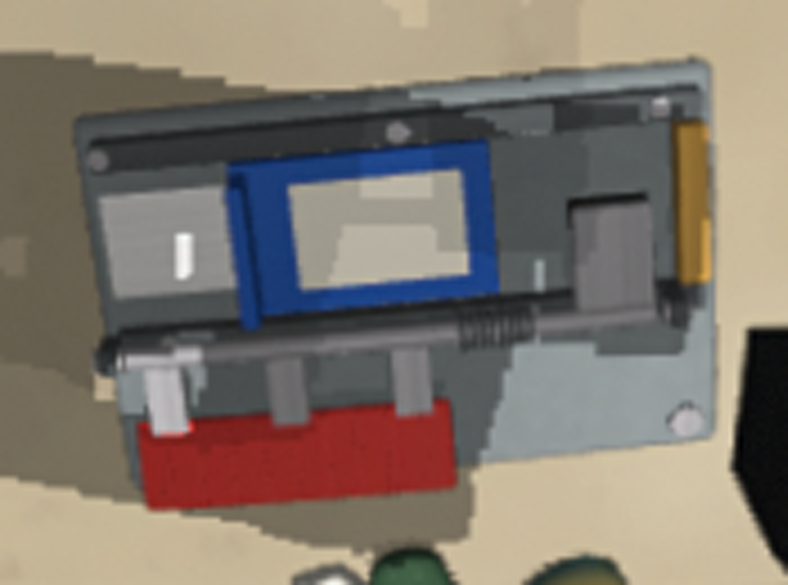

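View pics/sc.png

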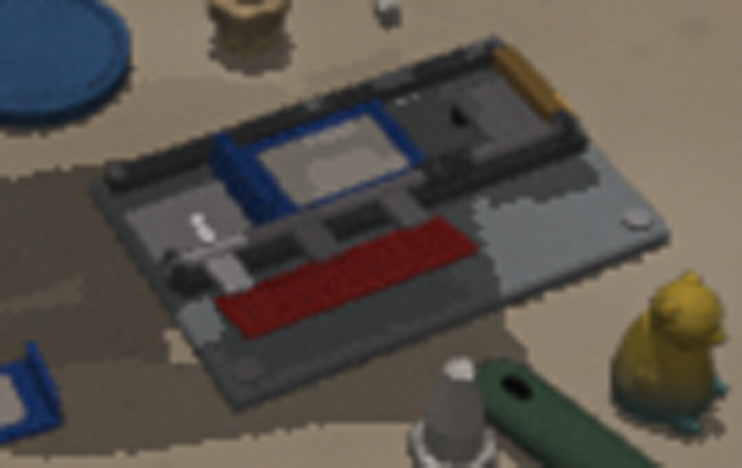

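The crops show the plate corners, the bar's corners, the slide's front edge and the rear of its lip clearly. I'll fit the fixture's pose and the slide's x from both views.

```bash
cat > h.py <<'E'
import numpy as np
from scipy.spatial.transform import Rotation as R
from scipy.optimize import least_squares
def wrist_T(o,hand_eye):
    T=np.eye(4);T[:3,:3]=R.from_rotvec(o["eef_rot"]).as_matrix();T[:3,3]=o["tcp_pos"];return T@hand_eye
def proj(s,T,P,fish):
    c=(np.asarray(P)-T[:3,3])@T[:3,:3]
    if fish:
        rr=np.hypot(c[:,0],c[:,1]);k=np.arctan2(rr,c[:,2])/rr
    else: k=1/c[:,2]
    return np.c_[s["fx"]*c[:,0]*k+s["cx"],s["fy"]*c[:,1]*k+s["cy"]]
def fix2w(p,F):
    c,s=np.cos(p[2]),np.sin(p[2]);F=np.asarray(F)/1000
    return np.c_[p[0]+c*F[:,0]-s*F[:,1],p[1]+s*F[:,0]+c*F[:,1],F[:,2]]
E
python3 - <<'E'
from h import *
from cell import r
o=r.observe(); w=np.load("pics/wrist0.npz"); s=np.load("pics/side0.npz")
Tw=wrist_T(o,w["hand_eye"])
W=[((-100,57,8),(77,120)),((75,57,8),(712,63)),((75,-59,8),(714,437)),((-92,-53,30.5),(150,508)),((-4,-53,30.5),(458,487)),((-4,-27,23),(445,402))]
S=[((-100,57,8),(97,190)),((-100,-59,8),(235,400)),((75,-59,8),(665,237)),((-92,-53,30.5),(248,337)),((-4,-53,30.5),(478,247)),((-4,-27,23),(438,218))]
# slide: relative to xs
Ws=[((35,42,14),(488,140)),((35,-2,14),(497,292)),((-35,40,28),(230,165)),((-35,0,28),(246,327))]
Ss=[((35,42,14),(378,100)),((35,-2,14),(425,163)),((-35,40,28),(213,140)),((-35,0,28),(262,215))]
def res(p,uw=True,us=True):
    out=[]
    for L,Ls,sn,T,f,sc,off,u in((W,Ws,w,Tw,1,4.5,(205,175),uw),(S,Ss,s,s["T"],0,5.5,(235,215),us)):
        if not u: continue
        F=[a for a,_ in L]+[(a[0]+p[3]*1000,a[1],a[2]) for a,_ in Ls]
        px=np.array([b for _,b in L+Ls])/sc+off
        out.append(proj(sn,T,fix2w(p,F),f)-px)
    return np.concatenate(out).ravel()
for k in((True,True),(True,False),(False,True)):
    q=least_squares(res,[0.5,0.05,0.08,-0.03],args=k,loss="soft_l1")
    print(np.round(q.x,4));print(np.round(res(q.x,*k).reshape(-1,2),1).tolist())
    if k==(True,True):np.save("p.npy",q.x)
E
```

```text
[ 0.5538 -0.0788  0.0952 -0.0227]
[[-1.7, 0.2], [0.4, -0.2], [0.8, 1.0], [-0.9, 1.3], [-0.0, 0.7], [1.1, -1.3], [0.5, 0.5], [0.8, 0.7], [-1.2, 5.6], [-0.6, 1.0], [-2.5, -2.8], [-0.8, -0.8], [1.4, -2.5], [-0.6, -1.6], [-0.2, -1.3], [-0.4, -2.0], [-0.3, -1.3], [2.3, 0.6], [-0.6, -2.5], [0.0, -3.3]]
[ 0.5538 -0.078   0.0892 -0.0226]
[[-1.5, -0.9], [0.7, -0.5], [0.6, 0.8], [-1.2, 0.5], [-0.2, 0.2], [1.0, -1.9], [0.8, -0.1], [0.9, 0.1], [-0.9, 4.6], [-0.6, 0.1]]
[ 0.5526 -0.083   0.1013 -0.0234]
[[-2.4, -1.0], [-0.3, 1.3], [1.9, -1.1], [-0.1, 0.4], [0.4, 0.4], [0.1, -0.4], [-0.5, 0.3], [2.3, 2.3], [-0.7, -0.7], [0.0, -1.4]]
```

Request:
{"name": "step_arm", "arguments": {"targets": "0 0 1 0 0 0.3 0.52;0 0 1 0 0 0.3 0.52;0 0 1 0 0 0.3 0.52;0 0 1 0 0 0.3 0.52;0 0 1 0 0 0.3 0.52;0 0 1 0 0 0.3 0.52;0 0 1 0 0 0.3 0.52;0 0 1 0 0 0.3 0.52;0 0 1 0 0 0.3 0.52;0 0 1 0 0 0.3 0.52;0 0 1 0 0 0.3 0.52;0 0 1 0 0 0.3 0.52;0 0 1 0 0 0.3 0.52;0 0 1 0 0 0.3 0.52;0 0 0.09 -0.27 0.46 0 0.52;0 0 0 -0.27 0.46 0 0.52;0 0 0 -0.27 0.46 0 0.52;0 0 0 -0.27 0.46 0 0.52;0 0 0 -0.27 0.46 0 0.52;0 0 0 0 0 0 0.52"}}

```text
t: 1.82
tcp_pos: [0.4793, -0.0991, 0.2366]
eef_rot: [3.138, 0.145, -0.001]
contact_force: [-0.1, -0.2, 0.2]
finger_gap: 0.0459
grasp_force: 0.0
```

```bash
python3 - <<'E'
from h import *
from cell import r
import cv2
o=r.observe(); w=r.snapshot("wrist"); s=r.snapshot("side")
p=[.5535,-.080,.095]
ims=[]
for sn,T,f in((w,wrist_T(o,w["hand_eye"]),1),(s,s["T"],0)):
    im=sn["frame"][:,:,::-1].copy()
    F=[(-100,57,8),(75,57,8),(75,-59,8),(-100,-59,8),(-92,-53,30.5),(-4,-53,30.5),(-4,-27,23),(-58,40,28),(-58,0,28),(12,42,14),(12,-2,14),(62,-3,18),(62,43,18)]
    px=proj(sn,T,fix2w(p,F),f)
    for u in px: cv2.circle(im,tuple(int(round(v*16)) for v in u),24,(0,255,255),1,cv2.LINE_AA,4)
    ims.append(im); print(np.round(px).astype(int).tolist())
cv2.imwrite("pics/w1.png",cv2.resize(ims[0],(800,600)))
cv2.imwrite("pics/s1.png",cv2.resize(ims[1][150:310,210:400],None,fx=4,fy=3.7))
E
```

```text
[[190, 254], [179, 4], [356, 1], [350, 254], [348, 258], [356, 118], [310, 116], [201, 207], [265, 206], [198, 93], [268, 90], [269, 11], [195, 16]]
[[250, 247], [326, 221], [357, 256], [277, 287], [280, 275], [322, 259], [314, 253], [273, 238], [283, 251], [303, 232], [315, 246], [336, 237], [324, 223]]
```

View pics/w1.png

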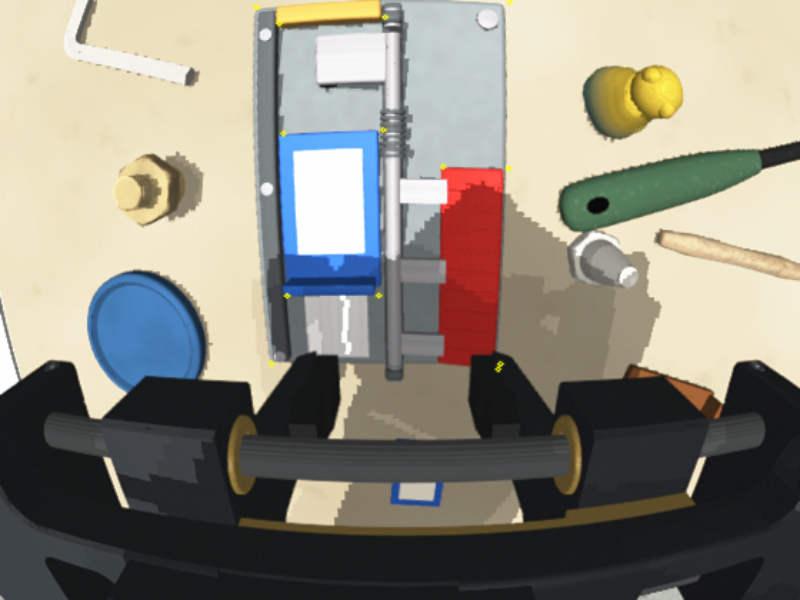

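View pics/s1.png

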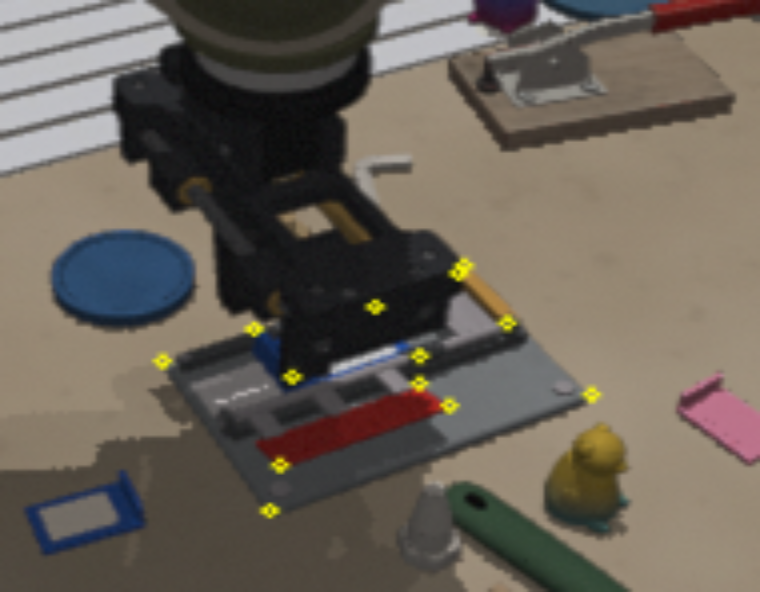

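The overlay matches within about 2 mm, and the fingertips stand behind the lip (287..380,285) and over the bar. Next I'll descend, with a 3 mm correction sideways.

Request:
{"name": "step_arm", "arguments": {"targets": "0 0 0 0 -0.075 0 0.52;0 0 0 0 0 0.2 0.52;0 0 0 0 0 0.2 0.52;0 0 0 0 0 0.2 0.52;0 0 0 0 0 0.2 0.52;0 0 0 0 0 0.15 0.52;0 0 0 0 0 0.15 0.52;0 0 0 0 0 0.12 0.52;0 0 0 0 0 0.12 0.52;0 0 0 0 0 0 0.52;0 0 0 0 0 0 0.52;0 0 0 0 0 0 0.52"}}

```text
t: 2.92
tcp_pos: [0.4799, -0.0937, 0.1832]
eef_rot: [-3.138, -0.15, 0.0]
contact_force: [-3.3, 2.3, 7.3]
finger_gap: 0.0455
grasp_force: 3.2
```

```bash
python3 - <<'E'
from h import *
from cell import r
import cv2
w=r.snapshot("wrist"); s=r.snapshot("side");o=r.observe()
print(o["tcp_pos"],o["contact_force"],o["moment"],o["grasp_force"])
a=cv2.resize(w["frame"][100:340,130:430,::-1],(800,600)) 
b=cv2.resize(s["frame"][200:300,230:370,::-1],(800,571))
cv2.imwrite("pics/w2.png",a)
E
```

```text
[ 0.47985453 -0.09369716  0.18326581] [-2.09541516  1.58804431  6.2368784 ] [ 0.20355743  0.5433639  -0.06191593] 3.155388906598091
```

View pics/w2.png

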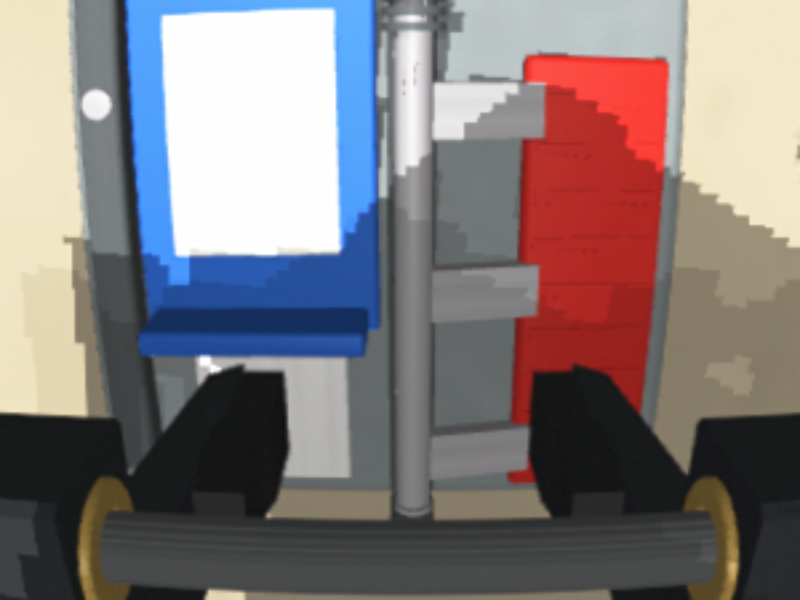

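The tips are in place: one holds the red bar level (530..640,400) and the other stands behind the lip (140..370,340) with a gap. I'll move slightly outward to clear the bar's arm tabs, then push.

Request:
{"name": "step_arm", "arguments": {"targets": "0 0 0 0 0.08 0 0.52;0 0 0 0.1 0 0 0.52;0 0 0 0.1 0 0 0.52;0 0 0 0.1 0 0 0.52;0 0 0 0.1 0 0 0.52;0 0 0 0.1 0 0 0.52;0 0 0 0.1 0 0 0.52;0 0 0 0 0 0 0.52"}}

```text
t: 3.68
tcp_pos: [0.5044, -0.0948, 0.1832]
eef_rot: [3.138, 0.15, -0.0]
contact_force: [-1.1, -0.1, 5.4]
finger_gap: 0.0458
grasp_force: 2.6
```

```bash
cat > look.py <<'E'
import sys,cv2
from h import *
from cell import r
o=r.observe(); w=r.snapshot("wrist")
T=wrist_T(o,w["hand_eye"]);f=w["frame"].astype(int)
print("tcp",np.round(o["tcp_pos"],4),"F",np.round(o["contact_force"],1),"M",np.round(o["moment"],2))
# ray of image column of interest -> fixture x at given z; front edge of blue
p=[.5535,-.0785,.095]
xs=np.arange(-40,75,.5)
m=((f[...,2]>f[...,0]+40)&(f[...,2]>f[...,1]+25)).astype(np.uint8)
row=[]
for y in (2,8,35,39):
    px=np.round(proj(w,T,fix2w(p,[(x,y,14) for x in xs]),1)).astype(int)
    ok=(px[:,0]>=0)&(px[:,0]<560)&(px[:,1]>=0)&(px[:,1]<420)
    b=[x for x,u,k in zip(xs,px,ok) if k and m[u[1],u[0]]]
    row.append(max(b) if b else None)
print("front edge fixture x (mm)",row)
cv2.imwrite("pics/"+sys.argv[1],cv2.resize(w["frame"][0:300,130:430,::-1],(600,600)))
E
python3 look.py w3.png
```

```text
tcp [ 0.5044 -0.0948  0.1832] F [-1.1 -0.1  5.4] M [ 0.04  0.29 -0.05]
front edge fixture x (mm) [np.float64(30.0), np.float64(30.0), np.float64(30.5), np.float64(30.5)]
```

Request:
{"name": "step_arm", "arguments": {"targets": "0 0 0 0.1 0 0 0.52;0 0 0 0.1 0 0 0.52;0 0 0 0.1 0 0 0.52;0 0 0 0.1 0 0 0.52;0 0 0 0.1 0 0 0.52;0 0 0 0.1 0 0 0.52;0 0 0 0.1 0 0 0.52;0 0 0 0 0 0 0.52"}}

```text
t: 4.4
tcp_pos: [0.5323, -0.0921, 0.1832]
eef_rot: [3.138, 0.15, -0.0]
contact_force: [-1.6, -0.4, 5.9]
finger_gap: 0.0458
grasp_force: 2.6
```

```bash
python3 look.py w4.png
```

```text
tcp [ 0.5323 -0.0921  0.1832] F [-1.6 -0.4  5.9] M [-0.06  0.31 -0.05]
front edge fixture x (mm) [np.float64(58.0), np.float64(58.0), np.float64(58.5), np.float64(58.5)]
```

Request:
{"name": "step_arm", "arguments": {"targets": "0 0 0 0.05 0 0 0.52;0 0 0 0.025 0 0 0.52;0 0 0 0 0 0 0.52"}}

```text
t: 4.7
tcp_pos: [0.5349, -0.0918, 0.1832]
eef_rot: [-3.138, -0.15, 0.001]
contact_force: [-3.4, -0.6, 5.1]
finger_gap: 0.0458
grasp_force: 2.8
```

Request:
{"name": "step_arm", "arguments": {"targets": "0 0 0 0.025 0 0 0.52;0 0 0 0 0 0 0.52;0 0 0 0 0 0 0.52"}}

```text
t: 4.95
tcp_pos: [0.5356, -0.0918, 0.1831]
eef_rot: [-3.138, -0.15, 0.003]
contact_force: [-5.8, -0.8, 6.6]
finger_gap: 0.0459
grasp_force: 4.3
```

Request:
{"name": "step_arm", "arguments": {"targets": "0 0 0 0.025 0 0 0.52;0 0 0 0 0 0 0.52;0 0 0 0 0 0 0.52"}}

```text
t: 5.2
tcp_pos: [0.5361, -0.0917, 0.1831]
eef_rot: [-3.138, -0.151, 0.006]
contact_force: [-10.5, -1.3, 9.4]
finger_gap: 0.0457
grasp_force: 6.8
```

```bash
python3 look.py w5.png
```

```text
tcp [ 0.5361 -0.0917  0.1831] F [-10.5  -1.3   9.4] M [-0.28  1.77  0.22]
front edge fixture x (mm) [np.float64(60.5), np.float64(61.0), np.float64(61.0), np.float64(61.5)]
```

View pics/w5.png

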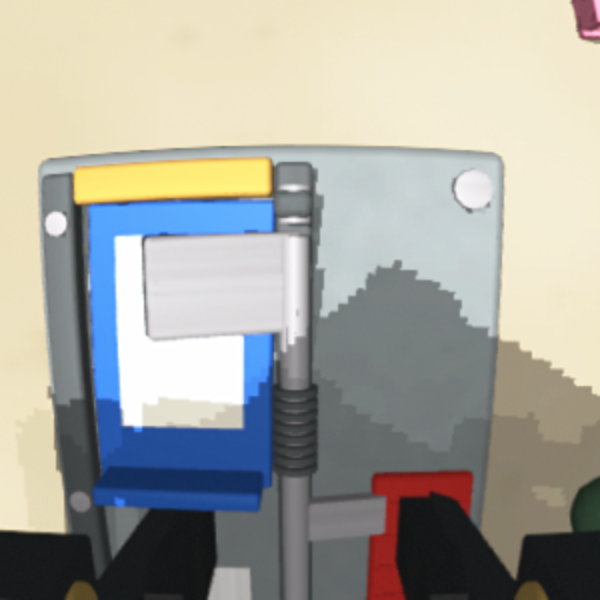

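The slide's front edge meets the brass stop at (180,200), and the push force rises (10 N) without travel, so it is home. I'll back off the lip, let the bar up slowly, then go clear.

Request:
{"name": "step_arm", "arguments": {"targets": "0 0 0 -0.1 0 0 0.52;0 0 0 -0.1 0 0 0.52;0 0 0 0 0 0 0.52;0 0 0 0 0 -0.05 0.52;0 0 0 0 0 -0.05 0.52;0 0 0 0 0 -0.05 0.52;0 0 0 0 0 -0.05 0.52;0 0 0 0 0 -0.1 0.52;0 0 0 0 0 -0.1 0.52;0 0 0 0 0 -0.2 0.52;0 0 0 0 0 -0.4 0.52;0 0 0 0 0 -0.6 0.52;0 0 0 0 0 -0.8 0.52;0 0 0 0 0 -0.8 0.52;0 0 0 0 0 0 0.52;0 0 0 0 0 0 0.52"}}

```text
t: 6.58
tcp_pos: [0.529, -0.0923, 0.3129]
eef_rot: [3.137, 0.15, 0.005]
contact_force: [0.1, 0.9, -0.4]
finger_gap: 0.0459
grasp_force: 0.0
```

```bash
python3 look.py w6.png
```

```text
tcp [ 0.529  -0.0923  0.3129] F [ 0.1  0.9 -0.4] M [ 0.09  0.1  -0.06]
front edge fixture x (mm) [np.float64(61.0), np.float64(61.0), np.float64(60.5), np.float64(61.5)]
```

View pics/w6.png

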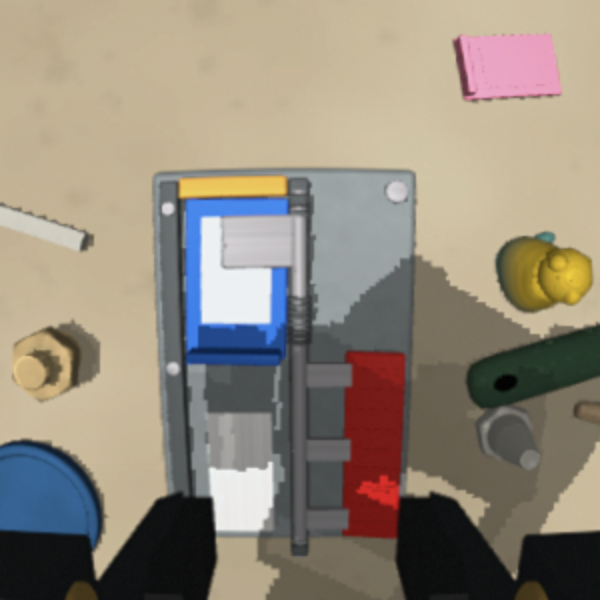

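The slide is still home against the stop (235,198) with the jaw on it, the hand is clear, and the bystanders have not moved. Handing in.

```bash
python3 -c "
from cell import r
print(r.hand_in())"
```

```text
the job is handed in; nothing more can be done
None
```

I pushed the blue slide home against the brass stop with the bar held down, then let the jaw down onto it and took the hand clear; the last picture showed the slide home and nothing else moved, and the job is handed in (no verdict came back).

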